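# Clamp the probe in the lid chuck, then hold the sprung chamber lid just below balance

### The job

Turn the knurled chuck sleeve on the lid of the small grey test chamber clockwise (seen from above) until its three jaws grip the steel probe firmly. Then lift the sprung lid by its black bar handle until it is past its balance point (its side studs beyond the red marks) without letting it fly up against its stop, and ease it back to just below the balance point, with the studs inside the green bands. Finish while holding the lid there by the bar, with the probe still clamped, and leave the tube rack, bottle, tip box and beaker on the bench alone.

Things in the scene. Friction and masses are not known exactly. Their poses are not given: they have to be found in the camera images.
- chamber: grey bench test chamber, 220 (x) x 200 (y) x 110 mm high, fixed, under a white sprung lid; origin: centre of its underside, x from front (robot side) to the hinge at the back. On both sides, 118 mm off the middle, a steel guide arc of radius 85 mm about the hinge has a green band (lid 0.70 to 0.91 rad) and a red mark (0.95, balance); a black stud on the lid moves along it
- lid (a joint): angle of the lid, rad: 0 shut, grows as the front edge rises; stop at 1.35. A spring carries most of its weight; balance point at 0.95 (+-0.02). Below that it falls shut by itself (at the bar about 3.5 N when shut, 1.2 N at 0.75), above that it springs open against its stop (1.3 N at 1.15). Almost no friction
- lid_hinge (a point): middle of the lid's hinge axis, 108 mm behind the chamber's origin, 114 mm above the bench; axis parallel to the chamber's y. The frame turns with the lid: x and y in the underside of the lid, z its normal. The lid is 12 mm thick, 206 mm wide, and reaches 216 mm forward of the axis
- handle: roller grip of the lid's bar handle: black round tube 13 mm thick, 96 mm long, along the chamber's y, turning freely on its bar between two 12 mm posts (110 mm apart); origin at its middle, 193 mm forward of the hinge axis and 47 mm above the lid's underside (29 mm free under it). As it rolls, a gripper holding it may stay pointing down while the lid swings
- sleeve (a joint): turn of the chuck sleeve, rad: grows clockwise seen from above and closes the jaws (2.5 mm each per rad); starts between 0 and 0.3, the jaws meet the probe at about 1.0 and about 0.1 rad more clamps it; turning takes about 0.2 N m and it stays where it is left
- chuck (a point): point on the chuck's axis at the sleeve's grip height, 32 mm over the lid's top, 85 mm forward of the hinge axis; z along the axis, up when the lid is shut. The sleeve is a knurled dark steel ring, 47 mm in diameter, from 15 to 45 mm over the lid's top. The probe's 13 mm cap rises 35 mm above this point
- jaw_1: first of the three steel jaws inside the sleeve; origin on the chuck's axis 19 mm over the lid's top; jaws reach 4 mm above the sleeve
- jaw_2: second jaw, a third of a turn on; origin as jaw_1
- jaw_3: third jaw; origin as jaw_1
- probe: loose steel probe, 10 mm thick, 127 mm long with a 13 mm blue cap, standing through the chuck and the lid; origin on its axis at the underside of its collar, which rests on the lid's top inside the chuck; z along the probe to its cap
- tube_rack: clear rack with capped tubes, 60x161x82 mm, loose bystander; origin at the centre of its underside
- reagent_bottle: bottle with blue cap, 56x56x106 mm, loose bystander; origin at the centre of its underside
- tip_box: blue and white pipette-tip box, 74x117x62 mm, loose bystander; origin at the centre of its underside
- beaker: small clear beaker, 53x53x69 mm, loose bystander; origin at the centre of its underside

How it is judged:
By the outcome, as a careful person would: the job done as asked, in the order asked, and still so for the second after the job is handed in, while the arm keeps its last pose, push and grip.
It also fails if it takes over 53 s, if anything falls off the work surface, if the arm or the gripper's body presses on something with over 40 N, if the wrist force passes 120 N, or if a joint passes its speed limit or range.

### The arm

A 7-joint arm with a two-finger parallel gripper is mounted at the origin on a cart in front of the work surface, level with it; the furniture and walls round the work are solid. World frame = base frame: x ahead of the robot, y to its left, z up, the work surface at z = 0. Lengths are in m, angles in rad, forces in N, time in s.
With the tool pointing down it reaches from about 0.425 to 0.925 m from the base axis. Payload 6.8 kg.
Tool frame: the origin (TCP) lies midway between the tips of the shut fingers; the grasp point (between the pads) lies 19 mm behind it (grip_point_offset is the distance from the TCP to the grasp point, in m); y points along the fingers, x is the direction in which the jaws open and shut, and the axes are right-handed (so a half turn about y gives the same grasp; the last joint's range is limited). The gripper opens to 85 mm and grips with 20 to 120 N. Pads are 22 mm wide; open, the fingers measure 114 mm over their backs; the gripper's body (76 mm by 85 mm) begins 54 mm behind the grasp point. The pads swing forward as they close: fully open they stand 13 mm farther back than shut.
Start: joints at [-0.108, 0.477, 0.022, 1.555, -0.011, 1.109, -0.083], TCP at [0.675, 0, 0.231] pointing down, gripper open.
Joint ranges: [-2.96, 2.96], [-0.34, 2.1], [-1.41, 1.46], [0.24, 2.44], [-1.37, 4.51], [0.17, 1.92], [-2.96, 2.96]. Speed limits (rad/s): [2.39, 2.39, 3.14, 3.14, 3.14, 3.14, 3.14].

### API

Orientations are given as a unit quaternion [w, x, y, z].
In Python, from station import get_obs, read_camera, hand_in, grip_point_offset gives the robot as it stands.
- The arm moves only by the tool play_rows, never from a script. Its argument "increments" is a list of rows, each a list of 2 entries, a list of its own where there are three numbers: the shift along the tool's x, y, z in m, then the turn, a rotation vector about the tool's x, y, z in degrees. In form: [[[tx, ty, tz], [ax, ay, az]], ...]. A call has 1 to 20 rows; each row shifts and turns the commanded pose from where the row before left it, along the tool's axes as they then stand; what a row does not reach is not made up. A row lasts 1/12 s, in which the tool goes at most 41.7 mm and 7.16 degrees, less where a joint would pass 70% of its speed; a pose out of reach is approached as far as the arm can. A call with a gripper value outside its range is refused whole. "gripper" is the finger opening in m, from 0 to 0.0854, set as the call begins (left out, the last holds). The fingers move at their own pace and stop on an object; "grip_force" is the grip in N (left out, the last holds). Time passes only in rows, so rows that do not move let the fingers close. It gives the time, the measured TCP pose, the force and the opening at its end, in the units of the state.
- get_obs(): the state, without advancing time (a new reading comes with each control period).
- read_camera(name): name is "scene" or "side" or "wrist"; returns a dict with "color" (480x640x3 uint8, red, green, blue), "range_z" (480x640 float32, m along the optical axis (not along the pixel's ray), 0 where there is no reading), "intrinsics" (3x3 intrinsics, pixels), "dist_coeffs" ([k1, k2, p1, p2, k3] as OpenCV has them; the pictures are not rectified), "R" (3x3) and "t" (3): a world point X has camera coordinates R X + t; the wrist camera has in their place "hand_eye" (4x4, takes a point from camera to tool coordinates, whose origin is the TCP and whose axes are the tool frame's). Camera axes: x right, y down, z forward; pixel columns grow to the right and rows downward; lengths in m; the calibration is good to about 2 mm. A picture is of the moment at which its call begins: read the wrist's pose just before it.
- hand_in(): hands the job in, once; it reports no verdict.
The state is a dict: "t": time; "q": joint angles; "joint_vel": joint speeds; "joint_torque": joint torques, N m; "eef_pos": TCP position; "tool_rot": TCP orientation; "contact_force": force on the tool from outside, world axes, zero at the start; "torque": the same for the moment, N m; "gripper_width": opening from 0.0 (shut) to 1.0 (fully open).
Only numpy, scipy, OpenCV 4.12 (cv2) and the standard library are available. Lean on these libraries where they do the work, as an engineer would, in place of code of your own. Each camera call takes 0.05 s, during which the arm holds its last target. There are 200 camera calls.

## Working session

There is one attempt and no reset: what is moved stays moved. The work goes in short steps, Python scripts to look and compute and a tool call to move; the robot and the scene stay as the last step left them, time stands still between calls to the robot, and variables do not carry over. Pictures are saved under pics/ and viewed, about 8 in all and at most 12, crops included, and the job is handed in when it is done.

Besides the shell and the picture viewer there is one more tool, called after ">>>" in YAML: its name, and indented under it one key for each argument. play_rows: Moves the arm, as the interface text tells. Its arguments: {"type":"object","properties":{"increments":{"type":"array","items":{"type":"array"}},"gripper":{"type":"number"},"grip_force":{"type":"number"}},"required":["increments"]}

```bash
ls; mkdir -p pics; python3 - <<'E'
from station import *
import cv2,numpy as np
o=get_obs();print(o,grip_point_offset)
for n in("scene","side"):
    c=read_camera(n);cv2.imwrite(f"pics/{n}.png",c["color"][:,:,::-1]);np.savez(f"{n}.npz",**c)
    print(n,c["intrinsics"],c["dist_coeffs"],c["R"],c["t"])
E
```

```text
pics
{'t': 0.0, 'q': array([-0.10809112,  0.47778013,  0.02233206,  1.55648353, -0.01149099,
        1.10921832, -0.0830866 ]), 'joint_vel': array([-0.00019466,  0.00159977,  0.00014217,  0.0001626 , -0.00089446,
        0.00130611,  0.00105398]), 'joint_torque': array([-5.45967814e-04, -5.96443820e+01,  1.60769675e+00, -2.81194621e+01,
        1.24063640e-02,  9.39900521e-03,  2.20753498e-05]), 'eef_pos': array([ 6.74417607e-01, -1.81820091e-05,  2.30325374e-01]), 'tool_rot': array([-7.07058903e-01,  7.07154111e-01, -6.07912500e-04, -6.33806488e-04]), 'contact_force': array([ 0.11924453, -0.37140653, -0.06275025]), 'torque': array([-0.00832217, -0.0440164 , -0.01525192]), 'gripper_width': 0.9978581222426102} 0.0187
scene [[481.55057728   0.         319.24618866]
 [  0.         481.55057728 243.55027264]
 [  0.           0.           1.        ]] [-0.12393475  0.          0.          0.          0.        ] [[ 0.86082504 -0.50841678  0.02219499]
 [-0.2312742  -0.42968627 -0.8728585 ]
 [ 0.45331279  0.74624533 -0.48746838]] [-0.45255802  0.25056021  1.09239308]
side [[527.59042748   0.         321.42492646]
 [  0.         527.59042748 239.93353409]
 [  0.           0.           1.        ]] [-0.00017464  0.          0.          0.          0.        ] [[ 0.91599837 -0.40113817  0.00592946]
 [-0.26557494 -0.61738537 -0.74047637]
 [ 0.3006941   0.67670043 -0.67205624]] [-0.50820559  0.22895938  1.69019134]
```

View pics/scene.png

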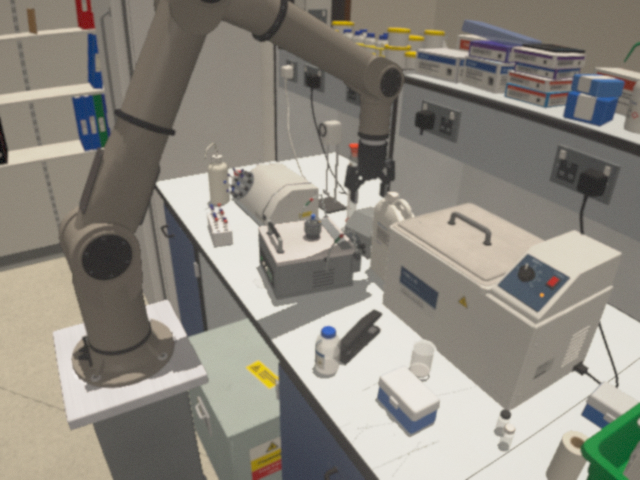

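View pics/side.png

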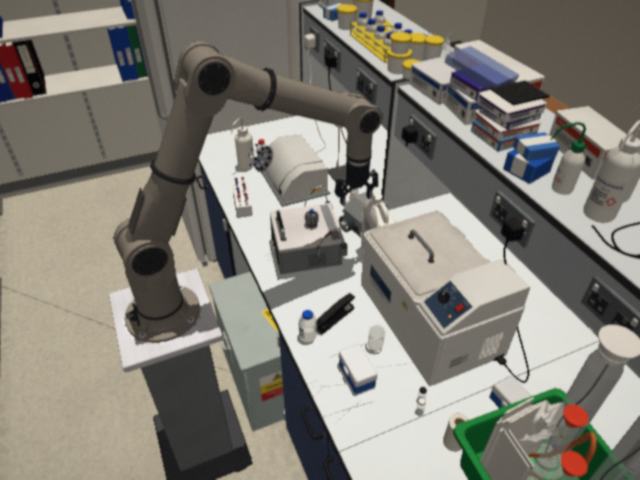

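```bash
cat > h.py <<'E'
import numpy as np,cv2
from scipy.spatial.transform import Rotation as Rt
def load(n): return dict(np.load(n+".npz"))
def world(c,u,v,z=None,r=None):
    """pixel -> world, using depth r (median 3x3 of the map if None) or the plane z"""
    K,d=c["intrinsics"],c["dist_coeffs"]
    p=cv2.undistortPoints(np.array([[[u,v]]],float),K,d)[0,0]
    if "R" in c: R,t=c["R"].T,-c["R"].T@c["t"]
    else: R,t=c["Rw"],c["tw"]
    ray=R@np.array([p[0],p[1],1])
    if z is not None: s=(z-t[2])/ray[2]
    else:
        a=c["range_z"][int(v)-1:int(v)+2,int(u)-1:int(u)+2]; s=np.median(a[a>0])
    return t+s*ray
def wristcam():
    from station import get_obs,read_camera
    o=get_obs();c=read_camera("wrist");w,x,y,z=o["tool_rot"]
    Rw=Rt.from_quat([x,y,z,w]).as_matrix();H=c["hand_eye"]
    c["Rw"]=Rw@H[:3,:3];c["tw"]=Rw@H[:3,3]+o["eef_pos"]
    return c
def proj(c,X):
    if "R" in c: R,t=c["R"],c["t"]
    else: R,t=c["Rw"].T,-c["Rw"].T@c["tw"]
    return cv2.projectPoints(np.array(X,float).reshape(-1,3),cv2.Rodrigues(R)[0],t,c["intrinsics"],c["dist_coeffs"])[0].reshape(-1,2)
E
python3 - <<'E'
from h import *
s=load("scene");w=wristcam();np.savez("wrist0.npz",**w)
a=cv2.resize(s["color"][190:310,240:380],None,fx=4.2,fy=4.2,interpolation=cv2.INTER_CUBIC)
b=w["color"]
im=np.zeros((504,588,3),np.uint8);im[:]=a[:504,:588]
cv2.imwrite("pics/crop.png",im[:,:,::-1]);cv2.imwrite("pics/wrist0.png",b[:,:,::-1])
E
```

```text
(no output)
```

View pics/crop.png

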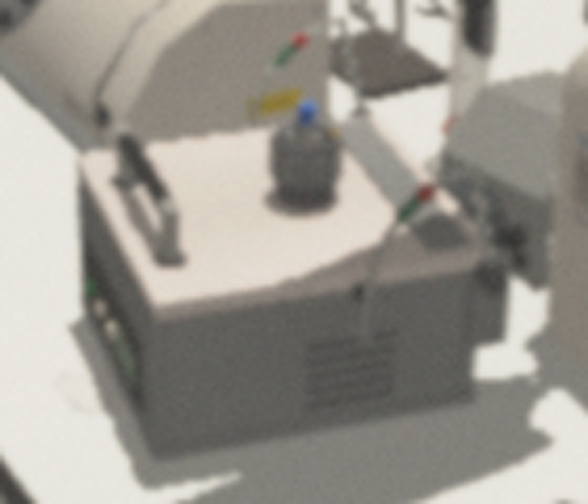

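View pics/wrist0.png

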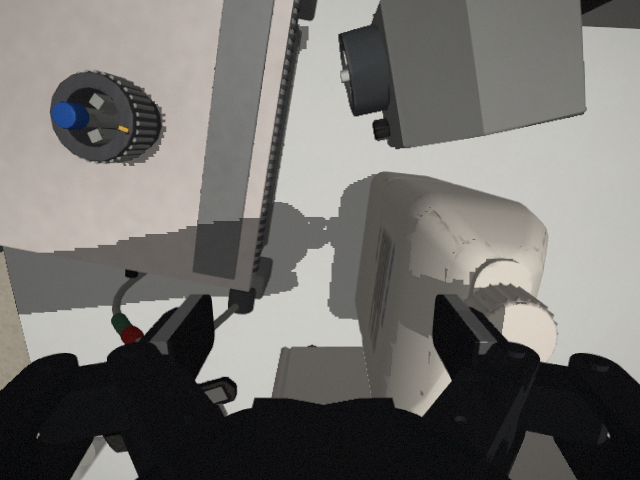

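```bash
python3 - <<'E'
from h import *
w=load("wrist0");s=load("scene")
print("ring",world(w,92,117,z=.171),world(w,92,117)); print("cap",world(w,68,116,z=.193),world(w,68,116))
f=lambda u,v,z:world(s,240+u/4.2,190+v/4.2,z=z)
A=f(155,308,.126);B=f(82,157,.126);C=f(472,262,.126)
print(A,B,C,np.linalg.norm(A-B),np.linalg.norm(A-C))
print("yawAB",np.degrees(np.arctan2(*(B-A)[1::-1]))-90,"AC",np.degrees(np.arctan2(*(C-A)[1::-1])))
p,q=world(w,222,0,z=.126),world(w,193,270,z=.126);print("hinge-dir",p,q,np.degrees(np.arctan2(*(p-q)[1::-1]))-90)
h1,h2=f(130,140,.161),f(168,225,.161);print("handle",h1,h2,np.linalg.norm(h1-h2),np.degrees(np.arctan2(*(h1-h2)[1::-1]))-90)
print("handle mid depth",world(s,240+149/4.2,190+182/4.2), "lid depth",world(s,240+220/4.2,190+240/4.2))
E
```

```text
ring [0.55257196 0.08050477 0.171     ] [0.55548689 0.08018892 0.17578353]
cap [0.55426923 0.07974563 0.193     ] [0.55339116 0.07983659 0.19169874]
[ 0.39736186 -0.0024594   0.126     ] [0.44044345 0.19804249 0.126     ] [ 0.59565711 -0.04748233  0.126     ] 0.2050781065793753 0.20334225250977417
yawAB -12.126692124358271 AC -12.79213015975377
hinge-dir [0.61437903 0.14996353 0.126     ] [ 0.58230938 -0.02128231  0.126     ] -10.607068072517691
handle [0.45131981 0.14281046 0.161     ] [0.42226719 0.02866404 0.161     ] 0.1177856482043904 -14.279760446528527
handle mid depth [0.43385961 0.07848372 0.164309  ] lid depth [0.47000319 0.05197388 0.12596988]
```

>>> play_rows:
  increments:
    - [[-0.024, 0, 0.003], [0, 0, 0]]
    - [[-0.024, 0, 0.003], [0, 0, 0]]
    - [[-0.024, 0, 0.003], [0, 0, 0]]
    - [[-0.024, 0, 0.003], [0, 0, 0]]
    - [[-0.024, 0, 0.003], [0, 0, 0]]
    - [[0, 0, 0], [0, 0, 0]]
    - [[0, 0, 0], [0, 0, 0]]
  gripper: 0.0854

```text
t: 0.73
eef_pos: [0.5542, 0.0151, 0.2315]
tool_rot: [0.707, -0.707, -0.0, 0.0]
contact_force: [0.1, -0.8, -0.2]
gripper_width: 1.0
```

```bash
python3 - <<'E'
from h import *
w=wristcam();np.savez("wrist1.npz",**w);cv2.imwrite("pics/wrist1.png",w["color"][:,:,::-1])
from station import get_obs
o=get_obs();print(o["t"],o["eef_pos"],o["tool_rot"])
E
```

```text
0.7833 [0.5552253  0.01500631 0.23154346] [ 7.07114994e-01 -7.07098470e-01 -3.13495613e-04 -2.00187551e-04]
```

View pics/wrist1.png

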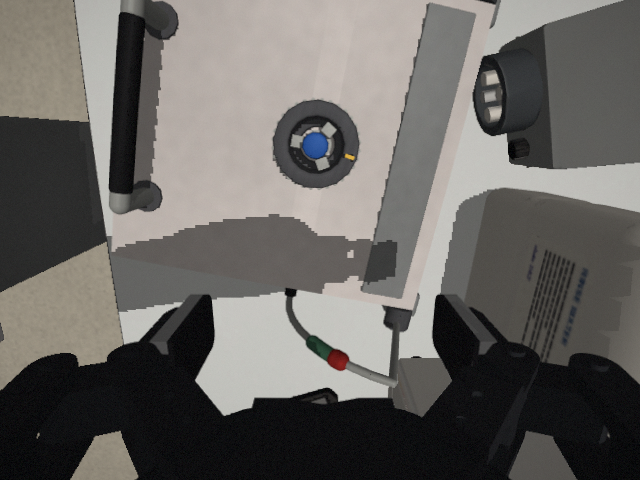

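```bash
python3 - <<'E'
from h import *
w=load("wrist1")
print("ring",world(w,316,144,z=.171)); print("cap",world(w,315,145,z=.193),world(w,315,145))
a,b=world(w,130.5,14,z=.161),world(w,121.5,191,z=.161);print("handle",a,b,np.linalg.norm(a-b),np.degrees(np.arctan2(*(a-b)[1::-1]))-90)
p,q=world(w,475,12,z=.126),world(w,410,300,z=.126);print("backedge",np.degrees(np.arctan2(*(p-q)[1::-1]))-90)
p,q=world(w,428,5,z=.126),world(w,363,288,z=.126);print("strip",np.degrees(np.arctan2(*(p-q)[1::-1]))-90)
p,q=world(w,112,248,z=.126),world(w,405,306,z=.126);print("side",p,q,np.degrees(np.arctan2(*(q-p)[1::-1])))
E
```

```text
ring [0.55094673 0.08074133 0.171     ]
cap [0.55085434 0.08045752 0.193     ] [0.55083165 0.08044552 0.19187278]
handle [0.45369691 0.14801188 0.161     ] [0.43717516 0.05477807 0.161     ] 0.09468638469102175 -10.048931713529086
backedge -8.766652220243884
strip -10.741706657201746
side [0.40518563 0.00987712 0.126     ] [ 0.61473582 -0.03447661  0.126     ] -11.950931178781113
```

>>> play_rows:
  increments:
    - [[-0.002, 0, 0.022], [0, 0, 0]]
    - [[-0.002, 0, 0.022], [0, 0, 0]]
    - [[0, 0, 0.0215], [0, 0, 0]]
    - [[0, 0.015, 0], [0, 0, 0]]
    - [[0, 0.02, 0], [0, 0, 0]]
    - [[0, 0.02, 0], [0, 0, 0]]
    - [[0, 0.02, 0], [0, 0, 0]]
    - [[0, 0.015, 0], [0, 0, 0]]
    - [[0, 0.003, 0], [0, 0, 0]]
    - [[0, 0, 0], [0, 0, 0]]
    - [[0, 0, 0], [0, 0, 0]]

```text
t: 1.7
eef_pos: [0.552, 0.0806, 0.1388]
tool_rot: [0.707, -0.707, -0.0, -0.0]
contact_force: [-0.6, 0.1, 0.4]
gripper_width: 0.998
```

>>> play_rows:
  increments:
    - [[-0.001, 0, 0], [0, 0, 0]]
    - [[0, 0, 0], [0, 0, 0]]
    - [[0, 0, 0], [0, 0, 0]]
    - [[0, 0, 0], [0, 0, 0]]
    - [[0, 0, 0], [0, 0, 0]]
    - [[0, 0, 0], [0, 0, 0]]
    - [[0, 0, 0], [0, 0, 0]]
    - [[0, 0, 0], [0, 0, 0]]
    - [[0, 0, 0], [0, 0, 0]]
    - [[0, 0, 0], [0, 0, 0]]
  gripper: 0.03
  grip_force: 60

```text
t: 2.53
eef_pos: [0.5503, 0.0806, 0.1396]
tool_rot: [0.707, -0.707, -0.0, -0.0]
contact_force: [-2.3, 0.5, 7.3]
gripper_width: 0.539
```

```bash
python3 -c "
from station import *
o=get_obs();print(o['t'],o['eef_pos'],o['contact_force'],o['torque'],o['gripper_width']*.0854,o['q'])"
```

```text
2.5333 [0.55031379 0.08058832 0.13955682] [-2.33782245  0.4734373   7.26314326] [-0.11358813  0.59755098  0.01670289] 0.04600778764387168 [-0.23070322  0.39085379 -0.03350231  1.92718367  0.01739246  0.8226959
 -0.27356103]
```

>>> play_rows:
  increments:
    - [[0, 0, 0], [0, 5, 0]]
    - [[0, 0, 0], [0, 5, 0]]
    - [[0, 0, 0], [0, 5, 0]]
    - [[0, 0, 0], [0, 5, 0]]
    - [[0, 0, 0], [0, 5, 0]]
    - [[0, 0, 0], [0, 5, 0]]
    - [[0, 0, 0], [0, 5, 0]]
    - [[0, 0, 0], [0, 0, 0]]
    - [[0, 0, 0], [0, 0, 0]]

```text
t: 3.28
eef_pos: [0.5514, 0.0803, 0.1395]
tool_rot: [0.675, -0.674, 0.211, -0.213]
contact_force: [1.8, -1.3, 6.4]
gripper_width: 0.539
```

```bash
python3 -c "
from station import *
o=get_obs();print(o['t'],o['eef_pos'],o['contact_force'],o['torque'],o['gripper_width']*.0854,o['q'])
from h import *
w=wristcam();np.savez('wrist2.npz',**w);cv2.imwrite('pics/wrist2.png',w['color'][:,:,::-1])"
```

```text
3.2833 [0.55137616 0.0802885  0.13951164] [ 1.77744817 -1.34847355  6.36557946] [-0.34005718 -0.26502002 -0.21523222] 0.04603284895689662 [-0.34014677  0.39113285  0.10414889  1.93400173 -0.05370489  0.81607629
 -0.81635342]
```

View pics/wrist2.png

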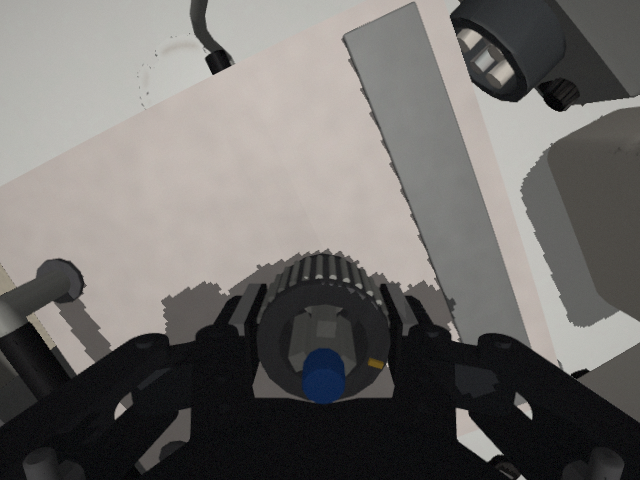

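>>> play_rows:
  increments:
    - [[0, 0, 0], [0, 4, 0]]
    - [[0, 0, 0], [0, 4, 0]]
    - [[0, 0, 0], [0, 4, 0]]
    - [[0, 0, 0], [0, 0, 0]]
    - [[0, 0, 0], [0, 0, 0]]

```text
t: 3.75
eef_pos: [0.5517, 0.0801, 0.1395]
tool_rot: [0.649, -0.648, 0.28, -0.283]
contact_force: [2.8, -2.4, 5.2]
gripper_width: 0.539
```

```bash
python3 -c "
from station import *
o=get_obs();print(o['t'],o['tool_rot'],o['contact_force'],o['torque'])"
```

```text
3.75 [ 0.64926295 -0.64812143  0.28027242 -0.28256611] [ 2.76411141 -2.44205907  5.18402138] [-0.39130644 -0.45451932 -0.15505409]
```

>>> play_rows:
  increments:
    - [[0, 0, 0], [0, 3, 0]]
    - [[0, 0, 0], [0, 3, 0]]
    - [[0, 0, 0], [0, 0, 0]]
    - [[0, 0, 0], [0, 0, 0]]

```text
t: 4.08
eef_pos: [0.5518, 0.0799, 0.1395]
tool_rot: [0.634, -0.632, 0.314, -0.316]
contact_force: [3.2, -2.9, 5.6]
gripper_width: 0.534
```

```bash
python3 -c "
from station import *
o=get_obs();print(o['t'],o['tool_rot'],o['contact_force'],o['torque'])"
```

```text
4.0833 [ 0.63371978 -0.6324494   0.31376176 -0.3161654 ] [ 3.21142564 -2.9223658   5.62847513] [-0.49876347 -0.55199095 -0.2109233 ]
```

>>> play_rows:
  increments:
    - [[0, 0, 0], [0, 3, 0]]
    - [[0, 0, 0], [0, 3, 0]]
    - [[0, 0, 0], [0, 0, 0]]
    - [[0, 0, 0], [0, 0, 0]]

```text
t: 4.42
eef_pos: [0.552, 0.0797, 0.1396]
tool_rot: [0.616, -0.615, 0.346, -0.349]
contact_force: [3.2, -3.0, 4.4]
gripper_width: 0.538
```

```bash
python3 -c "
from station import *
o=get_obs();print(o['t'],o['tool_rot'],o['contact_force'],o['torque'])"
```

```text
4.4167 [ 0.61640125 -0.615016    0.34643384 -0.34898196] [ 3.21018345 -2.97571527  4.44557576] [-0.51409815 -0.62313163 -0.09527358]
```

>>> play_rows:
  increments:
    - [[0, 0, 0], [0, 3, 0]]
    - [[0, 0, 0], [0, 3, 0]]
    - [[0, 0, 0], [0, 0, 0]]
    - [[0, 0, 0], [0, 0, 0]]

```text
t: 4.75
eef_pos: [0.5521, 0.0796, 0.1396]
tool_rot: [0.597, -0.596, 0.378, -0.381]
contact_force: [3.3, -2.8, 5.6]
gripper_width: 0.54
```

```bash
python3 -c "
from station import *
o=get_obs();print(o['t'],o['tool_rot'],o['contact_force'],o['torque'],o['q'][6])
from h import *
w=wristcam();np.savez('wrist3.npz',**w);a=load('wrist2')['color'][240:420,230:420];b=w['color'][240:420,230:420]
cv2.imwrite('pics/wrist3.png',cv2.resize(np.hstack([a,b]),None,fx=2,fy=2,interpolation=cv2.INTER_CUBIC)[:,:,::-1])"
```

```text
4.75 [ 0.59739247 -0.59590011  0.37815186 -0.3808234 ] [ 3.29062586 -2.78343675  5.63522629] [-0.65933932 -0.70557211 -0.08561213] -1.2797253493400722
```

View pics/wrist3.png

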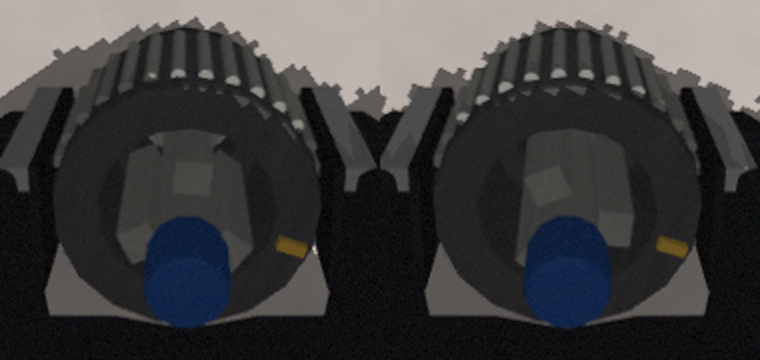

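>>> play_rows:
  increments:
    - [[0, 0, 0], [0, 3, 0]]
    - [[0, 0, 0], [0, 3, 0]]
    - [[0, 0, 0], [0, 0, 0]]
    - [[0, 0, 0], [0, 0, 0]]

```text
t: 5.13
eef_pos: [0.5521, 0.0794, 0.1395]
tool_rot: [0.577, -0.575, 0.409, -0.412]
contact_force: [5.1, -3.9, 4.6]
gripper_width: 0.538
```

```bash
cat > st.py <<'E'
from station import *
import numpy as np
o=get_obs();w,x,y,z=o['tool_rot'];print(o['t'],'turn',np.degrees(2*np.arctan2(abs(y),abs(w))),o['eef_pos'],o['contact_force'],o['torque'],o['joint_torque'][6],o['gripper_width'])
E
python3 st.py
```

```text
5.1333 turn 70.65980769511962 [0.55211046 0.07938275 0.13953752] [ 5.1165834  -3.92345365  4.60818642] [-0.71052601 -0.79862789 -0.09181574] -0.01663108414504677 0.5382357933634331
```

>>> play_rows:
  increments:
    - [[0, 0, 0], [0, 3, 0]]
    - [[0, 0, 0], [0, 3, 0]]
    - [[0, 0, 0], [0, 0, 0]]
    - [[0, 0, 0], [0, 0, 0]]

```text
t: 5.47
eef_pos: [0.5537, 0.0795, 0.1396]
tool_rot: [0.556, -0.553, 0.437, -0.441]
contact_force: [9.2, -4.1, 0.6]
gripper_width: 0.534
```

```bash
python3 st.py; python3 -c "
from h import *
w=wristcam();np.savez('wrist4.npz',**w)
for n in ('wrist2','wrist3','wrist4'):
    c=load(n)['color'][240:420,230:420].astype(int); m=(c[:,:,0]>c[:,:,2]+60);v,u=np.nonzero(m);print(n,u.mean(),v.mean(),len(u))
a=load('wrist3')['color'][240:420,230:420];b=w['color'][240:420,230:420]
cv2.imwrite('pics/wrist4.png',cv2.resize(np.hstack([a,b]),None,fx=2,fy=2,interpolation=cv2.INTER_CUBIC)[:,:,::-1])"
```

```text
5.4667 turn 76.30571634212158 [0.55368743 0.07950641 0.13961603] [ 9.2384779  -4.14588461  0.63565909] [-0.73877534 -1.95431995  0.69981113] -0.8218088932335377 0.5341816179473591
wrist2 145.49333333333334 123.68 75
wrist3 145.93827160493828 123.48148148148148 81
wrist4 146.96511627906978 123.4186046511628 86
```

>>> play_rows:
  increments:
    - [[0, 0, 0], [0, 2, 0]]
    - [[0, 0, 0], [0, 2, 0]]
    - [[0, 0, 0], [0, 0, 0]]
    - [[0, 0, 0], [0, 0, 0]]
  grip_force: 90

```text
t: 5.85
eef_pos: [0.5549, 0.0795, 0.1398]
tool_rot: [0.541, -0.538, 0.454, -0.46]
contact_force: [12.4, -5.2, -2.2]
gripper_width: 0.523
```

```bash
python3 st.py; python3 -c "
from h import *
w=wristcam();np.savez('wrist5.npz',**w)
a=load('wrist3')['color'][240:420,230:420];b=w['color'][240:420,230:420]
cv2.imwrite('pics/wrist5.png',cv2.resize(np.hstack([a,b]),None,fx=2,fy=2,interpolation=cv2.INTER_CUBIC)[:,:,::-1])"
```

```text
5.85 turn 79.96866476933957 [0.55490809 0.07947877 0.13983426] [12.42364413 -5.16395011 -2.20069741] [-0.99965398 -2.6725735   1.80978131] -1.8583887442946434 0.52345071487178
```

View pics/wrist5.png

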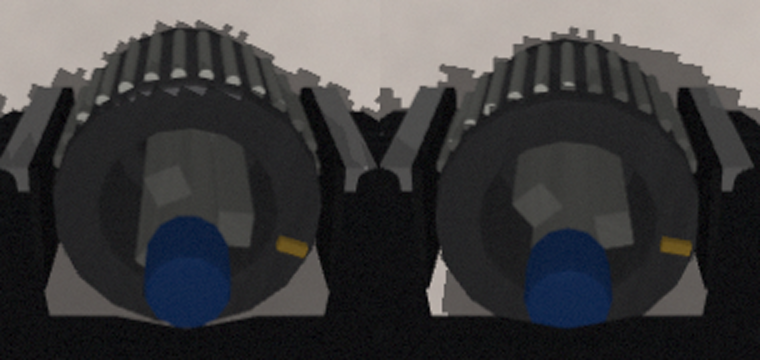

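>>> play_rows:
  increments:
    - [[0, 0, 0], [0, 0, 0]]
    - [[0, 0, 0], [0, 0, 0]]
    - [[0, 0, 0], [0, 0, 0]]
    - [[0, 0, 0], [0, 0, 0]]
    - [[0, 0, 0], [0, 0, 0]]
    - [[0, 0, 0], [0, 0, 0]]
    - [[0, 0, 0], [0, 0, 0]]
    - [[0, -0.01, 0], [0, 0, 0]]
    - [[0, -0.02, 0], [0, 0, 0]]
    - [[0, -0.02, 0], [0, 0, 0]]
    - [[0, -0.03, 0], [0, 0, 0]]
    - [[0, -0.02, 0], [0, 0, 0]]
    - [[0, 0, 0], [0, 0, 0]]
    - [[0, 0, 0], [0, 0, 0]]
  gripper: 0.0854

```text
t: 7.07
eef_pos: [0.5508, 0.0807, 0.2401]
tool_rot: [0.539, -0.537, 0.459, -0.46]
contact_force: [-0.2, 0.0, -0.4]
gripper_width: 0.996
```

>>> play_rows:
  increments:
    - [[0, 0, 0], [0, -7, 0]]
    - [[0, 0, 0], [0, -7, 0]]
    - [[0, 0, 0], [0, -7, 0]]
    - [[0, 0, 0], [0, -7, 0]]
    - [[0, 0, 0], [0, -7, 0]]
    - [[0, 0, 0], [0, -7, 0]]
    - [[0, 0, 0], [0, -7, 0]]
    - [[0, 0, 0], [0, -7, 0]]
    - [[0, 0, 0], [0, -7, 0]]
    - [[0, 0, 0], [0, -7, 0]]
    - [[0, 0, 0], [0, 0, 0]]
    - [[0, 0, 0], [0, 0, 0]]
    - [[0, 0, 0], [0, 0, 0]]
  gripper: 0.06

```text
t: 8.15
eef_pos: [0.5496, 0.0804, 0.2377]
tool_rot: [-0.704, 0.704, -0.069, 0.069]
contact_force: [-0.1, 0.1, -0.0]
gripper_width: 0.703
```

```bash
python3 st.py; python3 -c "
from h import *
from station import get_obs
w=wristcam();np.savez('wrist6.npz',**w)
cv2.imwrite('pics/wrist6.png',w['color'][:,:,::-1])"
```

```text
8.15 turn 11.270653172758292 [0.54961694 0.08036298 0.23771855] [-0.10082399  0.13751522 -0.04170683] [-0.01857083  0.02573535  0.02474982] 0.022877136943861842 0.703049508744631
```

View pics/wrist6.png

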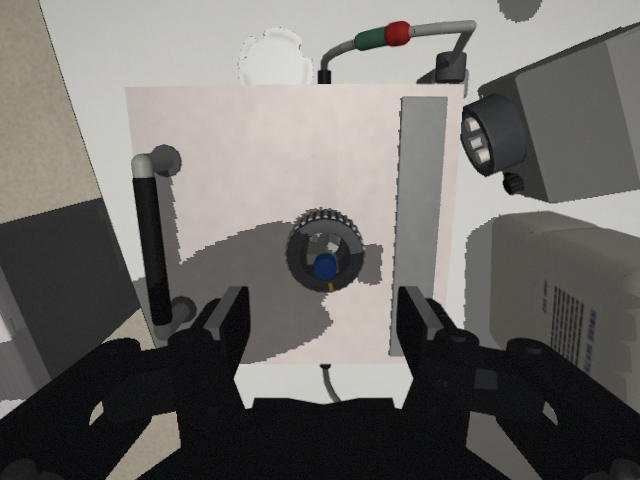

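```bash
python3 - <<'E'
from h import *
w=load("wrist6")
a,b=world(w,146,179,z=.161),world(w,160.5,323,z=.161);m=(a+b)/2
print("handle",a,b,m,np.linalg.norm(a-b),np.degrees(np.arctan2(*(a-b)[1::-1]))-90)
print("cap",world(w,325,266,z=.193),world(w,325,266))
for m in (m,np.array([.4455,.1014,0])):
    d=m[:2]-np.array([.5496,.0804]);c,s=np.cos(np.radians(-11.27)),np.sin(np.radians(-11.27))
    print("tool x,z",d@[c,s],d@[-s,c])
F=lambda t:193*np.cos(t)-47*np.sin(t);U=lambda t:193*np.sin(t)+47*np.cos(t)
th=np.arange(0,1.04,.06)
for t in th: print(round(t,2),round(F(t)-F(t+.06),1),round(U(t)-U(t+.06),1))
print(np.degrees(0))
E
```

```text
handle [0.4555408  0.14584286 0.161     ] [0.43489268 0.05374482 0.161     ] [0.44521674 0.09979384 0.161     ] 0.0943842882138366 -12.636592337483805
cap [0.55124549 0.08267348 0.193     ] [0.55117916 0.08230948 0.1919361 ]
tool x,z -0.10616063675400125 -0.00138002540280537
tool x,z -0.10619673836972117 0.00025051872781556143
0.0 3.2 -11.5
0.06 3.8 -11.3
0.12 4.5 -11.0
0.18 5.2 -10.7
0.24 5.8 -10.4
0.3 6.4 -10.0
0.36 7.0 -9.6
0.42 7.6 -9.2
0.48 8.1 -8.7
0.54 8.6 -8.2
0.6 9.1 -7.7
0.66 9.5 -7.1
0.72 10.0 -6.5
0.78 10.3 -5.9
0.84 10.7 -5.3
0.9 11.0 -4.7
0.96 11.2 -4.0
1.02 11.4 -3.3
0.0
```

>>> play_rows:
  increments:
    - [[-0.026, 0, 0], [0, 0, 0]]
    - [[-0.03, 0, 0], [0, 0, 0]]
    - [[-0.03, 0, 0], [0, 0, 0]]
    - [[-0.02, 0, 0], [0, 0, 0]]
    - [[0, 0, 0], [0, 0, 0]]
    - [[0, 0.01, 0], [0, 0, 0]]
    - [[0, 0.02, 0], [0, 0, 0]]
    - [[0, 0.02, 0], [0, 0, 0]]
    - [[0, 0.02, 0], [0, 0, 0]]
    - [[0, 0.015, 0], [0, 0, 0]]
    - [[0, 0.006, 0], [0, 0, 0]]
    - [[0, 0, 0], [0, 0, 0]]
    - [[0, 0, 0], [0, 0, 0]]

```text
t: 9.28
eef_pos: [0.4466, 0.1006, 0.1472]
tool_rot: [-0.704, 0.704, -0.068, 0.068]
contact_force: [1.0, -0.3, 0.2]
gripper_width: 0.703
```

```bash
python3 st.py
```

```text
9.2833 turn 11.062971295873494 [0.44659752 0.10059073 0.14721105] [ 1.04623059 -0.26426166  0.20001419] [ 0.02158191 -0.00479153  0.00303729] -0.00027318349566485267 0.7033819069776647
```

>>> play_rows:
  increments:
    - [[0, 0, 0], [0, 0, 0]]
    - [[0, 0, 0], [0, 0, 0]]
    - [[0, 0, 0], [0, 0, 0]]
    - [[0, 0, 0], [0, 0, 0]]
    - [[0, 0, 0], [0, 0, 0]]
    - [[0, 0, 0], [0, 0, 0]]
    - [[0, 0, 0], [0, 0, 0]]
    - [[0, 0, 0], [0, 0, 0]]
    - [[0, 0, 0], [0, 0, 0]]
    - [[0, 0, 0], [0, 0, 0]]
    - [[0, 0, 0], [0, 0, 0]]
  gripper: 0.0
  grip_force: 50

```text
t: 10.2
eef_pos: [0.4447, 0.1012, 0.1476]
tool_rot: [0.704, -0.704, 0.068, -0.067]
contact_force: [-4.4, 1.3, 4.1]
gripper_width: 0.133
```

```bash
python3 st.py
```

```text
10.2 turn 11.099507117058128 [0.44468344 0.10119627 0.14755238] [-4.38363083  1.30912623  4.11554494] [ 0.30782602  0.9942467  -0.04697064] 0.04231887753121555 0.13256777626086155
```

>>> play_rows:
  increments:
    - [[0.0015, -0.0058, 0], [0, 0, 0]]
    - [[0.0017, -0.0057, 0], [0, 0, 0]]
    - [[0.0038, -0.0113, 0], [0, 0, 0]]
    - [[0.0045, -0.011, 0], [0, 0, 0]]
    - [[0.0052, -0.0107, 0], [0, 0, 0]]
    - [[0.0058, -0.0104, 0], [0, 0, 0]]
    - [[0.0064, -0.01, 0], [0, 0, 0]]
    - [[0.007, -0.0096, 0], [0, 0, 0]]
    - [[0.0076, -0.0092, 0], [0, 0, 0]]
    - [[0.0081, -0.0087, 0], [0, 0, 0]]
    - [[0.0086, -0.0082, 0], [0, 0, 0]]
    - [[0, 0, 0], [0, 0, 0]]
    - [[0, 0, 0], [0, 0, 0]]

```text
t: 11.28
eef_pos: [0.505, 0.0896, 0.2496]
tool_rot: [0.704, -0.704, 0.068, -0.068]
contact_force: [-6.2, 2.9, 4.5]
gripper_width: 0.134
```

```bash
python3 st.py
```

```text
11.2833 turn 11.01847055175286 [0.50496318 0.08955323 0.24962996] [-6.19797039  2.9156617   4.47040611] [0.36544187 1.33214788 0.02590928] 0.026810861891135573 0.1342548257590869
```

>>> play_rows:
  increments:
    - [[0.0091, -0.0077, 0], [0, 0, 0]]
    - [[0.0095, -0.0071, 0], [0, 0, 0]]
    - [[0.01, -0.0065, 0], [0, 0, 0]]
    - [[0.0103, -0.0059, 0], [0, 0, 0]]
    - [[0.0107, -0.0053, 0], [0, 0, 0]]
    - [[0.0055, -0.0024, 0], [0, 0, 0]]
    - [[0.0055, -0.0023, 0], [0, 0, 0]]
    - [[0.0056, -0.002, 0], [0, 0, 0]]
    - [[0.0056, -0.002, 0], [0, 0, 0]]
    - [[0, 0, 0], [0, 0, 0]]
    - [[0, 0, 0], [0, 0, 0]]

```text
t: 12.2
eef_pos: [0.5767, 0.0757, 0.2908]
tool_rot: [0.704, -0.703, 0.067, -0.069]
contact_force: [-1.0, 1.6, 6.9]
gripper_width: 0.127
```

```bash
python3 st.py;  python3 -c "
from h import *
from station import read_camera
c=read_camera('scene')['color'][170:290,240:380];d=read_camera('side')['color'][180:300,250:390]
cv2.imwrite('pics/up.png',cv2.resize(np.hstack([c,d]),(798,342),interpolation=cv2.INTER_CUBIC)[:,:,::-1])"
```

```text
12.2 turn 10.835013822849453 [0.57669807 0.07568241 0.29075014] [-1.03515324  1.55008228  6.93479866] [0.2389875  0.13795369 0.03140877] 0.00034952929127030075 0.1272393598866716
```

View pics/up.png

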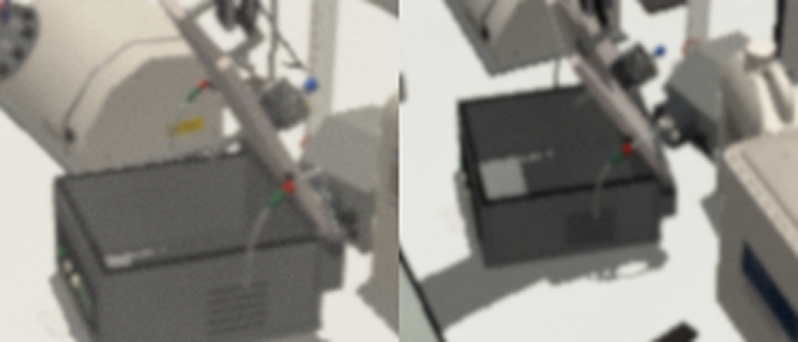

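>>> play_rows:
  increments:
    - [[0.0057, -0.0017, 0], [0, 0, 0]]
    - [[0.0057, -0.0015, 0], [0, 0, 0]]
    - [[0.0038, -0.0008, 0], [0, 0, 0]]
    - [[0, 0, 0], [0, 0, 0]]
    - [[0, 0, 0], [0, 0, 0]]
    - [[0, 0, 0], [0, 0, 0]]

```text
t: 12.8
eef_pos: [0.5917, 0.0728, 0.2948]
tool_rot: [0.704, -0.703, 0.067, -0.069]
contact_force: [0.7, 2.6, 5.1]
gripper_width: 0.131
```

```bash
python3 st.py; cat > ang.py <<'E'
from h import *
from station import read_camera
y=np.radians(-11.2);ex=np.array([np.cos(y),np.sin(y),0]);ez=np.array([0,0,1.]);ey=np.cross(ez,ex)
H=np.array([.551,.0805,.114])+.085*ex
L=lambda t,f,n,s=0:H-ex*(f*np.cos(t)-n*np.sin(t))+ez*(f*np.sin(t)+n*np.cos(t))+ey*s
def meas(show=None):
  for n in("scene","side"):
    c=read_camera(n);k=c["color"].astype(int)
    best=proj(c,[L(1.0,.085,.076)])[0].astype(int)
    m=np.zeros(k.shape[:2],bool);m[best[1]-40:best[1]+41,best[0]-50:best[0]+51]=1
    m&=(k[:,:,2]>k[:,:,0]+50);v,u=np.nonzero(m);p=np.array([u.mean(),v.mean()])
    ts=np.arange(.4,1.35,.005);q=proj(c,[L(t,.085,.0745) for t in ts]);d=np.linalg.norm(q-p,axis=1);i=d.argmin()
    print(n,"cap",p,len(u),"theta",ts[i],"resid",d[i])
    if show and n=="scene":
        r=proj(c,[L(t,.085,0,-.118) for t in (.7,.91,.95)]);print(r)
        a=np.array([L(t,.085,0,-.118) for t in ts]);
        cv2.imwrite(show,cv2.resize(k[170:280,260:370].astype(np.uint8),(770,600)[:1]+(770,) if 0 else (600,600),interpolation=cv2.INTER_CUBIC)[:,:,::-1])
if __name__=="__main__":
    import sys;meas(sys.argv[1] if len(sys.argv)>1 else None)
E
python3 ang.py
```

```text
12.8 turn 10.798743685951981 [0.59172253 0.07277048 0.29481486] [0.68092436 2.60328114 5.14628946] [ 0.25129016 -0.05677448 -0.03690382] 0.00022590645130549092 0.13071545227401252
scene cap [351.2 199.4] 5 theta 1.0600000000000005 resid 0.4821509738135004
side cap [343.5 197.5] 4 theta 1.0900000000000007 resid 1.632412791518514
```

>>> play_rows:
  increments:
    - [[-0.0057, 0.0014, 0], [0, 0, 0]]
    - [[-0.0058, 0.0016, 0], [0, 0, 0]]
    - [[-0.0057, 0.0018, 0], [0, 0, 0]]
    - [[-0.0057, 0.0019, 0], [0, 0, 0]]
    - [[-0.0056, 0.0021, 0], [0, 0, 0]]
    - [[-0.0055, 0.0022, 0], [0, 0, 0]]
    - [[-0.0054, 0.0024, 0], [0, 0, 0]]
    - [[-0.0054, 0.0026, 0], [0, 0, 0]]
    - [[-0.0044, 0.0023, 0], [0, 0, 0]]
    - [[-0.0044, 0.0023, 0], [0, 0, 0]]
    - [[0, 0, 0], [0, 0, 0]]
    - [[0, 0, 0], [0, 0, 0]]
    - [[0, 0, 0], [0, 0, 0]]

```text
t: 13.98
eef_pos: [0.5374, 0.0833, 0.2733]
tool_rot: [0.704, -0.704, 0.068, -0.068]
contact_force: [-4.9, 1.3, 6.1]
gripper_width: 0.131
```

```bash
python3 st.py; python3 ang.py pics/final.png
```

```text
13.9833 turn 11.005802309940607 [0.53737139 0.08326024 0.27333307] [-4.90541003  1.34705502  6.14644036] [ 0.33455403  0.93487174 -0.08400029] 0.028765570605173707 0.13083267542533009
scene cap [340.4 199.8] 5 theta 0.7750000000000004 resid 0.2603366548745648
[[335.91231579 240.96803687]
 [340.79986201 236.01201367]
 [341.82856056 235.16169593]]
side cap [334.5 197.5] 4 theta 0.8050000000000004 resid 1.1618308030769418
```

View pics/final.png

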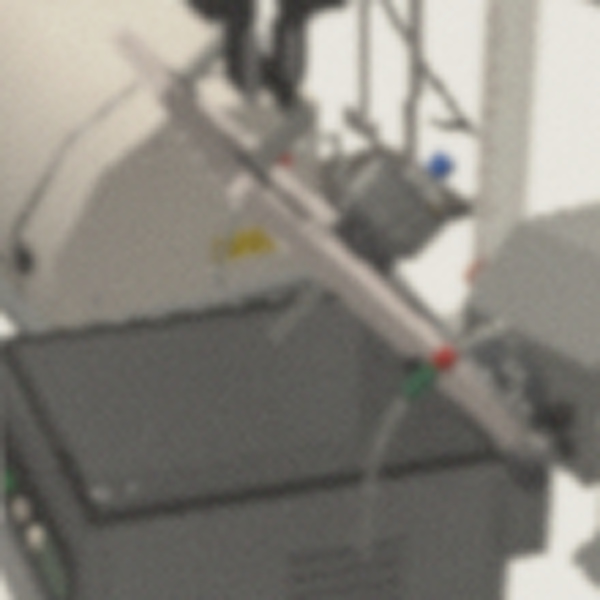

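>>> play_rows:
  increments:
    - [[0, 0, 0], [0, 0, 0]]
    - [[0, 0, 0], [0, 0, 0]]
    - [[0, 0, 0], [0, 0, 0]]
    - [[0, 0, 0], [0, 0, 0]]
    - [[0, 0, 0], [0, 0, 0]]
    - [[0, 0, 0], [0, 0, 0]]

```text
t: 14.58
eef_pos: [0.5375, 0.0832, 0.2734]
tool_rot: [0.704, -0.704, 0.068, -0.068]
contact_force: [-4.8, 1.5, 5.7]
gripper_width: 0.132
```

```bash
python3 st.py; python3 ang.py; python3 -c "
from station import hand_in
print(hand_in())"
```

```text
14.5833 turn 11.004185277122332 [0.53748444 0.08324892 0.27339407] [-4.76530996  1.48265568  5.72197382] [ 0.39388159  0.9654643  -0.04523475] 0.02524524461477995 0.1318817576051609
scene cap [340.4 199.8] 5 theta 0.7750000000000004 resid 0.2603366548745648
side cap [334.5 197.5] 4 theta 0.8050000000000004 resid 1.1618308030769418
the job is handed in; nothing more can be done
None
```

The job is done and handed in at about 14.6 s, with the arm still holding the lid by the bar inside the green band.

- **Chuck:** I turned the sleeve about 80° (1.4 rad) clockwise without it slipping in the fingers. The turning torque rose from near zero to about 1.9 N m, and the jaws were seen closed on the probe.
- **Lid:** I lifted it by the bar to about 1.06–1.11 rad, past the balance point and short of the 1.35 stop, then eased it back.
- **Last checks:** The arm pose gives a lid angle of about 0.81 rad. The probe cap gives 0.775 rad in the scene camera and 0.805 rad in the side camera. These differ by about 0.04 rad, but all lie within the 0.70–0.91 band. The pose and the grip were steady over the last half second, and contact forces were about 8 N.
- **Checked less closely:**
  - The jaws gripped later than the given 1.0–1.1 rad; the torque only rose at 1.25–1.33 rad of turn.
  - The stud was hard to make out in the last picture, so the angle rests mainly on the measurements.
  - I did not re-image the rack, bottle, tip box and beaker, but the arm stayed over the chamber, clear of them.

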